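# Point out the watch kit and mark the check done

## Task

Do the handover kit check by pointing: with the fingertips straight down about two centimetres above its middle, point for at least one second at the brass whistle that lies on the shelf (not the one hanging on a peg), then in the same way at the longer of the two torches, touching neither. Then mark the check as done: with the fingertips push the strip holder in the strip bay's channel nearer to the robot all the way to the stop at the bay's left end (left as seen from the robot), by its upright tab. Disturb nothing else, pick nothing up, and finish clear of everything.

Things in the scene. Friction and masses are not known exactly. Their poses are not given: they have to be found in the camera images.
- whistle: Brass pea whistle lying flat on the shelf, loose, 40 g. 50 mm long (x), 24 mm wide (y), 20 mm high; round barrel at +x, flat mouthpiece at -x, a thin wire ring beyond the barrel. Origin under its middle, on the shelf; z up.
- whistle_top (a point): Middle of the lying whistle's top face, 20 mm above the shelf; axes as the whistle's. This is the place to point at.
- hung_whistle (a point): A like whistle that hangs on a peg of the peg rail at the right side, about 80 mm above the shelf (fixed; not the one meant).
- torch_long: The longer olive steel torch, loose, lying along its x axis (lens at +x): 200 mm long, 46 mm high and wide over head and tail cap, tube 38 mm thick, a switch on top at mid length. Origin under its middle, on the shelf; z up.
- torch_long_top (a point): Top of the long torch at mid length (on the switch), 46 mm above the shelf; axes as the torch's. This is the place to point at.
- torch_short: The shorter olive steel torch, loose, 110 mm long, otherwise like the long one; origin under its middle. Left alone.
- ashtray: White enamel ashtray, 100 mm across, 26 mm high, loose; origin under its centre. Left alone.
- tally: Grey plastic tally counter, a 48 mm disc 30 mm high with a plunger, a knob and a wire ring on its sides, loose; origin under its centre. Left alone.
- binoculars: Black rubber-armoured binoculars lying flat, 153 mm (x) by 134 mm (y), 62 mm high, loose, at the back left; origin under the middle. Left alone.
- mug: White mug, 80 mm across, 90 mm high, loose, at the back; origin under its centre. Left alone.
- bay: Aluminium strip bay fixed to the shelf, 110 mm (x) by 320 mm (y), its origin under its centre. Three rails along y, 10 mm high, make two channels (centres at x = -25.5 mm, nearer to the robot, and x = +25.5 mm), each with a strip holder. A 22 mm high stop closes its left (+y) end; the right end is open.
- strip_near (a joint): Slide of the strip holder in the nearer channel, m: grows as it moves to the bay's +y (left); 0.120 is against the stop, it starts between 0 and 0.035. It slides with about 1 N of friction plus 3 N per m/s, has no spring and stays where it is left. It cannot be lifted out.
- strip_near_tab (a point): The nearer strip holder's tab: middle of its right-hand (-y) face, 26 mm above the shelf; axes as the bay's. The black holder is 34 mm wide (x), 150 mm long (y), its top 12 mm above the shelf; the tab is an upright plate, 34 mm wide and 8 mm thick, at its right end, its top 38 mm above the shelf.
- strip_far_tab (a point): The same point on the like holder in the farther channel, which is left alone. The peg rail (150 mm high) stands at the right side, a radio set at the left and a telephone, a strip box and a clipboard at the back; all are fixed and out of the way.
There are look-alikes about, which are no part of the job. Leave any purple look-alike of the whistle alone. What is shaped like the torch_long but pink is not meant.

How it is judged:
By the outcome, as a careful person would: the job done as asked, in the order asked, and still so for the second after the job is handed in, with the robot touching nothing.
It also fails if it takes over 58 s, if anything falls off the work surface, if the arm or the gripper's body presses on something with over 40 N, if the wrist force passes 120 N, or if a joint passes its speed limit or range.

## Robot

A 7-joint arm with a two-finger parallel gripper is mounted at the origin on the work surface. World frame = base frame: x ahead of the robot, y to its left, z up, the work surface at z = 0. Lengths are in m, angles in rad, forces in N, time in s.
With the tool pointing down it reaches from about 0.425 to 0.925 m from the base axis. Payload 6.8 kg.
Tool frame: the origin (TCP) lies between the finger pads, 19 mm behind the fingertips; this is the grasp point; z points along the fingers, y is the line along which they close (so a half turn about z gives the same grasp; the last joint's range is limited). The gripper opens to 85 mm and grips with 20 to 120 N. Pads are 22 mm wide; open, the fingers measure 114 mm over their backs; the gripper's body (76 mm by 85 mm) begins 54 mm behind the grasp point. The pads swing forward as they close: fully open they stand 13 mm farther back than shut.
Start: joints at [1.067, 0.477, 0.022, 1.555, -0.011, 1.109, -0.083], TCP at [0.26, -0.623, 0.25] pointing down, gripper open.
Joint ranges: [-2.96, 2.96], [-0.34, 2.1], [-1.41, 1.46], [0.24, 2.44], [-1.37, 4.51], [0.17, 1.92], [-2.96, 2.96]. Speed limits (rad/s): [2.39, 2.39, 3.14, 3.14, 3.14, 3.14, 3.14].

## Interface

Orientations are given as a unit quaternion [w, x, y, z].
In Python, from station import bot gives the robot as it stands.
- The arm moves only by the tool send_rows, never from a script. Its arguments are lists of equal length, an entry for each row: "slide": the shift along the tool's x, y, z in mm, a list of three; "roll": the turn about the tool's z in degrees; "claw": the opening, from 0 (shut) to 1 (fully open). A call has exactly 8 rows; each row is the pose to reach, as a shift and turn from the pose commanded when the call began, along the tool's axes at that moment; what a row does not reach only later rows make up. A row lasts 1/12 s, in which the tool goes at most 41.7 mm and 7.16 degrees, less where a joint would pass 70% of its speed; a pose out of reach is approached as far as the arm can. A call with a gripper value outside its range is refused whole. The fingers move at their own pace and stop on an object; "force" is the grip in N (left out, the last holds). Time passes only in rows, so rows that repeat a pose let the fingers close, or fill a call up. It gives the time, the measured TCP pose, the force, the opening and the grip force at its end, in the units of the state.
- bot.get_obs(): the state, without advancing time (a new reading comes with each control period).
- bot.read_camera(name): name is "scene" or "top" or "wrist"; returns the picture (420x560x3 uint8, red, green, blue); there is no depth.
- bot.camera_model(name): a dict with "camera_matrix" (3x3 intrinsics, pixels), "camera_from_world" (4x4, takes a point from world to camera coordinates). Camera axes: x right, y down, z forward; pixel columns grow to the right and rows downward; lengths in m; the calibration is good to about 2 mm. A picture is of the moment at which its call begins: read the wrist's pose just before it. camera_model takes no time and is no camera call; for the wrist camera it gives the pose at the moment of the call.
- bot.hand_in(): hands the job in; it is judged then, once.
The state is a dict: "t": time; "q": joint angles; "joint_vel": joint speeds; "joint_torque": joint torques, N m; "eef_pos": TCP position; "tool_rot": TCP orientation; "contact_force": force on the tool from outside, world axes, zero at the start; "torque": the same for the moment, N m; "gripper_width": opening from 0.0 (shut) to 1.0 (fully open); "grasp_force": force on a finger pad.
Only numpy, scipy, OpenCV 4.12 (cv2) and the standard library are available. Lean on these libraries where they do the work, as an engineer would, in place of code of your own. Each camera call takes 0.05 s, during which the arm holds its last target. There are 200 camera calls.

## Working session

There is one attempt and no reset: what is moved stays moved. The work goes in short steps, Python scripts to look and compute and a tool call to move; the robot and the scene stay as the last step left them, time stands still between calls to the robot, and variables do not carry over. Pictures are saved under pics/ and viewed, at most 10 in all, crops included, and the job is handed in when it is done.

Besides the shell and the picture viewer there is one more tool, called after "Call:" by a JSON object that holds its "op" and its "data". send_rows: Moves the arm, as the interface text tells. Its arguments: {"type":"object","properties":{"slide":{"type":"array","items":{"type":"array","items":{"type":"number"}}},"roll":{"type":"array","items":{"type":"number"}},"claw":{"type":"array","items":{"type":"number"}},"force":{"type":"number"}},"required":["slide","roll","claw"]}

```bash
mkdir -p pics; python3 - <<'E'
from station import bot
import cv2,numpy as np
o=bot.get_obs();print(o['t'],o['eef_pos'],o['tool_rot'],o['gripper_width'])
for n in ('top','scene'):
    im=bot.read_camera(n);cv2.imwrite(f'pics/{n}0.png',im[:,:,::-1])
    m=bot.camera_model(n);print(n,np.round(m['camera_matrix'],1).tolist(),np.round(m['camera_from_world'],3).tolist())
E
```

```text
0.0 [ 0.26001602 -0.62230407  0.24902463] [-8.79062371e-04  9.80480596e-01  1.96613771e-01 -2.31689074e-04] 0.9984599113680679
top [[481.3, 0.0, 277.3], [0.0, 481.3, 213.3], [0.0, 0.0, 1.0]] [[-0.017, -1.0, -0.015, -0.061], [-0.993, 0.018, -0.115, 0.513], [0.115, 0.013, -0.993, 1.561], [0.0, 0.0, 0.0, 1.0]]
scene [[495.6, 0.0, 276.3], [0.0, 495.6, 205.7], [0.0, 0.0, 1.0]] [[-0.253, 0.967, -0.007, 0.212], [0.584, 0.147, -0.799, -0.229], [-0.772, -0.207, -0.602, 1.895], [0.0, 0.0, 0.0, 1.0]]
```

View pics/top0.png

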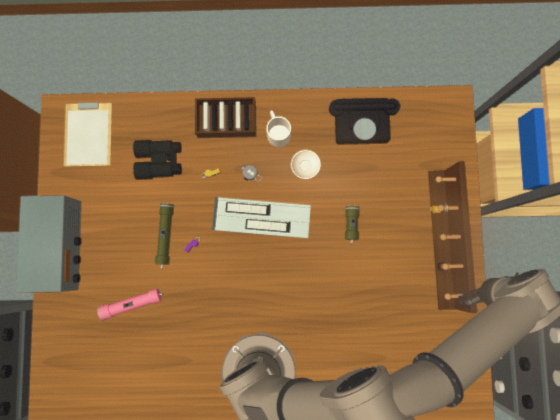

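View pics/scene0.png

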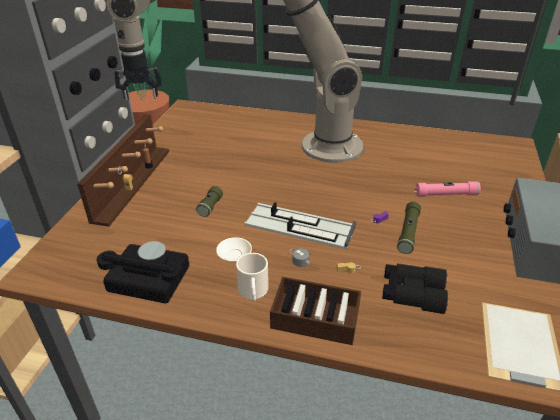

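Top view candidates:
- **Whistle:** brass lying at (211,173), hung at (437,209), purple at (192,244). I choose (211,173).
- **Torch:** long olive at (164,235), short olive at (352,223), pink at (129,304). I choose (164,235).
- **Near holder:** its tab is around (247,227), by the bay's lower channel.

Next I measure these and check them in a close crop.

```bash
cat > h.py <<'E'
from station import bot
import cv2,numpy as np
def cast(m,uv,z):
    K=np.array(m['camera_matrix']);T=np.array(m['camera_from_world']);R=T[:3,:3];c=-R.T@T[:3,3]
    d=R.T@np.linalg.solve(K,[uv[0],uv[1],1.]);return c+d*(z-c[2])/d[2]
def proj(m,p):
    T=np.array(m['camera_from_world']);v=np.array(m['camera_matrix'])@(T[:3,:3]@np.array(p)+T[:3,3]);return v[:2]/v[2]
def blob(im,lo,hi,box):
    hsv=cv2.cvtColor(im,cv2.COLOR_RGB2HSV);k=cv2.inRange(hsv,lo,hi);b=np.zeros_like(k);x0,y0,x1,y1=box;b[y0:y1,x0:x1]=k[y0:y1,x0:x1]
    b=cv2.morphologyEx(b,cv2.MORPH_CLOSE,np.ones((3,3)))
    cs,_=cv2.findContours(b,0,2);return max(cs,key=cv2.contourArea)
E
python3 - <<'E'
from h import *
im=cv2.imread('pics/top0.png')[:,:,::-1].copy();sc=cv2.imread('pics/scene0.png')[:,:,::-1].copy()
mt=bot.camera_model('top');ms=bot.camera_model('scene')
def rep(n,im,m,lo,hi,box,z):
    c=blob(im,lo,hi,box);r=cv2.minAreaRect(c);P=cv2.boxPoints(r)
    W=np.array([cast(m,p,z)[:2] for p in P]);print(n,np.round(r[0],1),np.round(r[1],1),'centre',W.mean(0).round(4),'corners',W.round(3).tolist())
rep('wh top',im,mt,(18,140,90),(35,255,255),(195,160,225,185),.01)
rep('wh scene',sc,ms,(18,140,90),(35,255,255),(330,255,365,280),.01)
rep('torch top',im,mt,(20,40,10),(60,255,140),(150,195,180,275),.023)
rep('torch scene',sc,ms,(20,40,10),(60,255,140),(390,195,430,260),.023)
rep('bay top',im,mt,(30,0,120),(110,60,255),(205,190,320,245),.005)
a=cv2.resize(im[155:275,145:325],(720,480),interpolation=cv2.INTER_CUBIC)
cv2.imwrite('pics/c1.png',a[:,:,::-1])
b=cv2.resize(sc[195:280,240:440],(800,340),interpolation=cv2.INTER_CUBIC);cv2.imwrite('pics/c2.png',b[:,:,::-1])
E
```

```text
wh top [212.1 172.2] [ 7.4 14.5] centre [0.6579 0.1486] corners [[0.668, 0.174], [0.673, 0.126], [0.647, 0.123], [0.643, 0.172]]
wh scene [345.5 268.8] [17.4  5.5] centre [0.6621 0.1486] corners [[0.676, 0.126], [0.654, 0.124], [0.649, 0.171], [0.67, 0.173]]
torch top [163.7 233.2] [13.2 60.6] centre [0.4533 0.3072] corners [[0.355, 0.336], [0.556, 0.322], [0.551, 0.278], [0.351, 0.293]]
torch scene [408.9 226.4] [16.1 50.2] centre [0.444  0.3062] corners [[0.564, 0.276], [0.32, 0.291], [0.325, 0.339], [0.566, 0.319]]
bay top [261.8 217.4] [93.7 32. ] centre [ 0.5017 -0.0173] corners [[0.464, 0.144], [0.572, 0.135], [0.539, -0.179], [0.432, -0.168]]
```

View pics/c1.png

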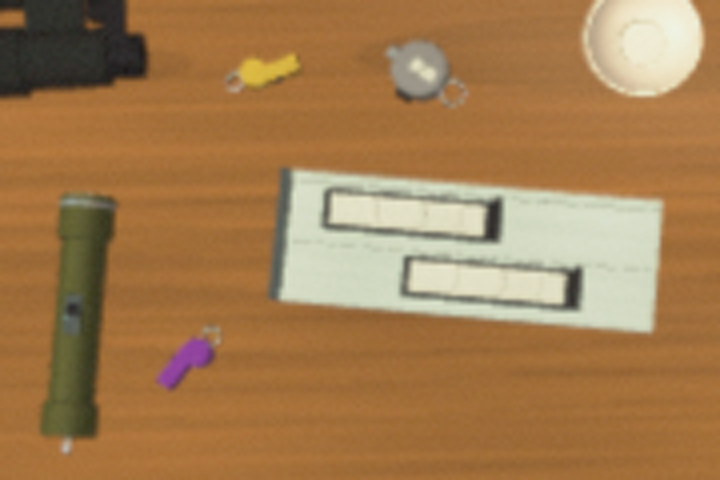

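View pics/c2.png

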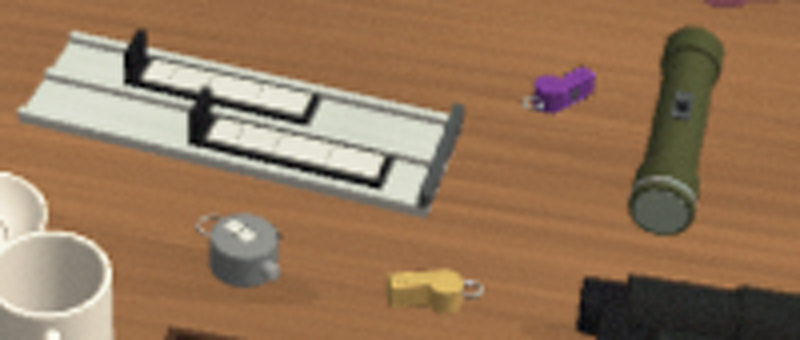

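The crops confirm the choices. The brass whistle is at crop 1 (268,70), clear of the purple one at (187,362). The long olive torch's switch is at (72,313). The near tab is at (573,288), and it is the tab in the row nearer the robot.

```bash
cat >> h.py <<'E'
from scipy.spatial.transform import Rotation as Ro
def delta(goal,yaw=None):
    o=bot.get_obs();q=o['tool_rot'];R=Ro.from_quat([q[1],q[2],q[3],q[0]]).as_matrix()
    y=np.degrees(np.arctan2(R[1,0],R[0,0]));print('t',round(o['t'],2),'tcp',np.round(o['eef_pos'],4),'yaw',y.round(2),'F',np.round(o['contact_force'],1),'tilt',R[:,2].round(4))
    print('slide',(R.T@(np.array(goal)-o['eef_pos'])*1000).round(1),'roll',None if yaw is None else round(y-yaw,1))
E
python3 - <<'E'
from h import *
mt=bot.camera_model('top');ms=bot.camera_model('scene')
print('switch',cast(mt,(163.1,233.2),.046),cast(ms,(390+0,0),.046)*0+cast(ms,(240+683/4,195+103/4),.046))
print('tabtop top',cast(mt,(145+574/4,155+288/4),.038),'scene',cast(ms,(240+137/4,195+45/4),.036))
for p in [(.66,.149,.25),(.455,.307,.15)]: delta(p,-5.8)
E
```

```text
switch [0.45091403 0.30359571 0.046     ] [0.45314868 0.30765666 0.046     ]
tabtop top [ 0.46457183 -0.10617162  0.038     ] scene [ 0.4697883 -0.1024388  0.036    ]
t 0.1 tcp [ 0.2601 -0.6223  0.2491] yaw 22.68 F [-0.4  0.   0.3] tilt [-8.0e-04  1.5e-03 -1.0e+00]
slide [ 666.4 -557.5   -0. ] roll 28.5
t 0.1 tcp [ 0.2601 -0.6223  0.2491] yaw 22.68 F [-0.4  0.   0.3] tilt [-8.0e-04  1.5e-03 -1.0e+00]
slide [ 538.2 -782.2  100.4] roll 28.5
```

Call:
{"op": "send_rows", "data": {"slide": [[15,-13,0],[36,-30,0],[60,-50,0],[84,-70,0],[108,-90,0],[132,-110,0],[156,-130,0],[180,-150,0]], "roll": [3,7,11,15,19,23,26,28.5], "claw": [0,0,0,0,0,0,0,0]}}

```text
t: 0.77
eef_pos: [0.3688, -0.4134, 0.2497]
tool_rot: [-0.0, 0.999, -0.052, -0.0]
contact_force: [0.2, -0.3, -0.2]
gripper_width: -0.005
grasp_force: 0.0
```

```bash
python3 -c "
from h import *
delta((.66,.149,.25),-5.8);print(bot.get_obs()['q'].__repr__())"
```

```text
t 0.77 tcp [ 0.3688 -0.4134  0.2497] yaw -5.98 F [ 0.2 -0.3 -0.2] tilt [-5.e-04  4.e-04 -1.e+00]
slide [ 2.310e+02 -5.897e+02 -2.000e-01] roll -0.2
array([ 0.69925706,  0.27894942,  0.03694877,  1.85023273, -0.0119837 ,
        1.01328598, -0.93404202])
```

Call:
{"op": "send_rows", "data": {"slide": [[10,-26,0],[20,-52,0],[30,-78,0],[40,-104,0],[51,-130,0],[61,-156,0],[71,-182,0],[80,-205,0]], "roll": [0,0,0,0,0,0,0,0], "claw": [0,0,0,0,0,0,0,0]}}

```text
t: 1.43
eef_pos: [0.4693, -0.2173, 0.2498]
tool_rot: [-0.0, 0.999, -0.05, -0.0]
contact_force: [-0.5, 0.8, -0.1]
gripper_width: 0.004
grasp_force: 0.0
```

Call:
{"op": "send_rows", "data": {"slide": [[10,-26,0],[20,-52,0],[30,-78,0],[40,-104,0],[51,-130,0],[61,-156,0],[71,-182,0],[80,-205,0]], "roll": [0,0,0,0,0,0,0,0], "claw": [0,0,0,0,0,0,0,0]}}

```text
t: 2.1
eef_pos: [0.5696, -0.0215, 0.2497]
tool_rot: [-0.0, 0.999, -0.05, -0.0]
contact_force: [0.1, -0.4, -0.5]
gripper_width: 0.002
grasp_force: 0.0
```

```bash
python3 -c "
from h import *
delta((.66,.149,.25),-5.8)
m=bot.camera_model('wrist');im=bot.read_camera('wrist');cv2.imwrite('pics/w1.png',im[:,:,::-1])
print(proj(m,(.66,.149,.01)))"
```

```text
t 2.1 tcp [ 0.5696 -0.0215  0.2497] yaw -5.78 F [ 0.1 -0.4 -0.5] tilt [-5.e-04  3.e-04 -1.e+00]
slide [  72.8 -178.7   -0.3] roll 0.0
[91.04445444 91.02105854]
```

View pics/w1.png

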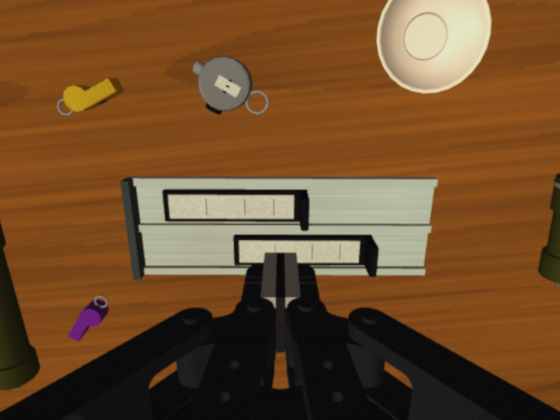

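The wrist view shows the brass whistle at about (90,95), close to the predicted (91,91). The near tab is at about (372,255), and the bay lies square to the tool.

```bash
python3 -c "
from h import *
m=bot.camera_model('wrist');im=cv2.imread('pics/w1.png')[:,:,::-1].copy()
c=blob(im,(18,140,90),(35,255,255),(50,70,130,125));r=cv2.minAreaRect(c);print(r)
for z in(.01,.02):print(cast(m,r[0],z))
print([cast(m,p,.01).round(3).tolist() for p in cv2.boxPoints(r)])
hsv=cv2.cvtColor(im,cv2.COLOR_RGB2HSV)
k=(hsv[230:282,355:385,2]<60).astype(int);print('\n'.join(''.join('.#'[v] for v in r) for r in k[::2]))
for uv in [(437,178),(426,276)]: print('bay right corners',cast(m,uv,.01))
for uv in [(124,179),(136,278)]: print('stop',cast(m,uv,.022))
delta((.66,.149,.15),-5.8)
"
```

```text
((89.8269271850586, 95.1346206665039), (26.867908477783203, 53.73582077026367), 78.69007110595703)
[0.65776548 0.15865831 0.01      ]
[0.65753787 0.15361578 0.02      ]
[[0.667, 0.184, 0.01], [0.672, 0.132, 0.01], [0.648, 0.133, 0.01], [0.643, 0.186, 0.01]]
..............................
..............................
..............................
#################.............
#################.............
.....##############...........
......##############..........
......###############.........
......################........
.....##################.......
.....##################.......
.....##################.......
.....##################.......
.....##################.......
.....#################........
....##################........
....##################........
######################........
..........############........
...........###########........
............#########.........
.............########.........
..............#######.........
................####..........
..............................
..............................
bay right corners [ 0.54458292 -0.17378452  0.01      ]
bay right corners [ 0.43284779 -0.16540913  0.01      ]
stop [0.57609279 0.13893267 0.022     ]
stop [0.46662441 0.15058332 0.022     ]
t 2.15 tcp [ 0.5715 -0.0157  0.2498] yaw -5.43 F [2.7 3.  0.1] tilt [ 0.0014  0.0037 -1.    ]
slide [  72.4 -172.   100.6] roll 0.4
```

Call:
{"op": "send_rows", "data": {"slide": [[9,-22,6],[18,-44,18],[27,-66,32],[36,-88,48],[45,-110,64],[54,-132,80],[64,-154,92],[72,-173,100]], "roll": [0,0,0,0,0,0,0,0], "claw": [0,0,0,0,0,0,0,0]}}

```text
t: 2.82
eef_pos: [0.658, 0.1426, 0.1478]
tool_rot: [0.0, 0.999, -0.05, -0.001]
contact_force: [1.1, -0.6, 0.2]
gripper_width: 0.001
grasp_force: 0.0
```

```bash
python3 -c "
from h import *
for i in range(4): bot.read_camera('wrist')
delta((.659,.150,.059),-5.8)
m=bot.camera_model('wrist');im=bot.read_camera('wrist');cv2.imwrite('pics/w2.png',im[:,:,::-1])
c=blob(im,(18,140,70),(35,255,255),(50,50,500,400));r=cv2.minAreaRect(c);print(r)
for z in(.01,.02):print(cast(m,r[0],z))
delta((.659,.150,.059),-5.8)"
```

```text
t 3.02 tcp [0.6579 0.1414 0.1492] yaw -5.77 F [-1.4  0.3  0.8] tilt [-1.6e-03 -6.0e-04 -1.0e+00]
slide [ 0.3 -8.8 90.2] roll 0.0
((268.321533203125, 194.99575805664062), (35.500831604003906, 69.35169219970703), 64.79888153076172)
[0.65847643 0.14918967 0.01      ]
[0.66144258 0.14856211 0.02      ]
t 3.07 tcp [0.6582 0.1402 0.1498] yaw -5.86 F [-0.1 -0.3 -0.7] tilt [-7.0e-04 -1.1e-03 -1.0e+00]
slide [-0.2 -9.9 90.8] roll -0.1
```

View pics/w2.png

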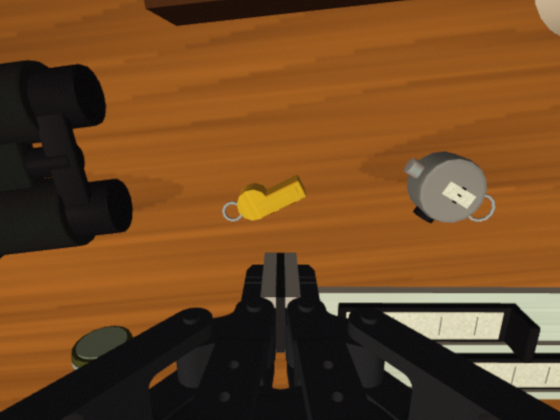

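The wrist view shows the brass whistle at (268,195), with its ring at (231,211). Casting gives about (0.660, 0.149). I descend and hold there.

Call:
{"op": "send_rows", "data": {"slide": [[0,-3,5],[1,-6,18],[1,-9,34],[1,-9,50],[1,-9,66],[1,-9,80],[1,-9,87],[1,-9,90]], "roll": [0,0,0,0,0,0,0,0], "claw": [0,0,0,0,0,0,0,0]}}

```text
t: 3.73
eef_pos: [0.6594, 0.1496, 0.0581]
tool_rot: [0.0, 0.999, -0.051, -0.001]
contact_force: [-0.5, 0.7, 0.3]
gripper_width: 0.002
grasp_force: 0.0
```

Call:
{"op": "send_rows", "data": {"slide": [[0,0,0],[0,0,0],[0,0,0],[0,0,0],[0,0,0],[0,0,0],[0,0,0],[0,0,0]], "roll": [0,0,0,0,0,0,0,0], "claw": [0,0,0,0,0,0,0,0]}}

```text
t: 4.4
eef_pos: [0.6604, 0.1503, 0.0602]
tool_rot: [-0.0, 0.999, -0.051, 0.0]
contact_force: [0.2, -0.2, 0.1]
gripper_width: -0.002
grasp_force: 0.0
```

```bash
python3 -c "
from h import *
delta((.660,.149,.059),-5.8)"
```

```text
t 4.4 tcp [0.6604 0.1503 0.0602] yaw -5.82 F [ 0.2 -0.2  0.1] tilt [ 2.e-04  0.e+00 -1.e+00]
slide [-0.3  1.3  1.2] roll -0.0
```

Call:
{"op": "send_rows", "data": {"slide": [[0,0,0],[0,0,0],[0,0,0],[0,0,0],[0,0,0],[0,0,0],[0,0,0],[0,0,0]], "roll": [0,0,0,0,0,0,0,0], "claw": [0,0,0,0,0,0,0,0]}}

```text
t: 5.07
eef_pos: [0.6604, 0.1503, 0.06]
tool_rot: [0.0, 0.999, -0.051, -0.0]
contact_force: [-0.4, -0.7, -0.4]
gripper_width: -0.002
grasp_force: 0.0
```

Call:
{"op": "send_rows", "data": {"slide": [[0,0,0],[0,0,0],[0,0,0],[0,0,0],[0,0,0],[0,0,0],[0,0,0],[0,0,0]], "roll": [0,0,0,0,0,0,0,0], "claw": [0,0,0,0,0,0,0,0]}}

```text
t: 5.73
eef_pos: [0.6603, 0.1503, 0.06]
tool_rot: [0.0, 0.999, -0.051, -0.0]
contact_force: [-0.4, -0.0, -0.9]
gripper_width: -0.001
grasp_force: 0.0
```

Call:
{"op": "send_rows", "data": {"slide": [[0,0,-8],[0,0,-24],[0,0,-42],[0,0,-60],[0,0,-76],[0,0,-86],[0,0,-90],[0,0,-90]], "roll": [0,0,0,0,0,0,0,0], "claw": [0,0,0,0,0,0,0,0]}}

```text
t: 6.4
eef_pos: [0.6609, 0.1504, 0.1512]
tool_rot: [-0.0, 0.999, -0.051, 0.001]
contact_force: [-0.1, -0.2, -0.3]
gripper_width: -0.001
grasp_force: 0.0
```

Call:
{"op": "send_rows", "data": {"slide": [[-18,-10,0],[-42,-24,0],[-70,-40,0],[-98,-56,0],[-122,-70,0],[-140,-80,0],[-151,-88,0],[-158,-94,0]], "roll": [0,0,0,0,0,0,0,0], "claw": [0,0,0,0,0,0,0,0]}}

```text
t: 7.07
eef_pos: [0.511, 0.2607, 0.1493]
tool_rot: [0.0, 0.999, -0.05, -0.001]
contact_force: [0.8, -0.4, 0.6]
gripper_width: -0.005
grasp_force: 0.0
```

```bash
python3 -c "
from h import *
for i in range(4): bot.read_camera('wrist')
m=bot.camera_model('wrist');im=bot.read_camera('wrist');cv2.imwrite('pics/w3.png',im[:,:,::-1])
print(proj(m,(.452,.306,.046)))
delta((.452,.306,.150),-5.8)"
```

```text
[221.92927607 298.60158915]
t 7.32 tcp [0.514  0.2586 0.1498] yaw -5.94 F [0.4 0.3 0.2] tilt [ 5.e-04 -7.e-04 -1.e+00]
slide [-66.6 -40.7  -0.3] roll -0.1
```

View pics/w3.png

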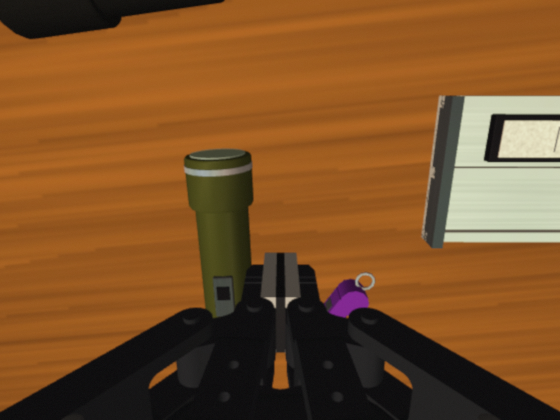

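The switch of the long torch shows at (223,295), against the predicted (222,299). I use (0.453, 0.306) and point there.

Call:
{"op": "send_rows", "data": {"slide": [[-8,-5,0],[-20,-13,0],[-36,-23,0],[-50,-32,0],[-60,-38,0],[-65,-41,0],[-65,-41,0],[-65,-41,0]], "roll": [0,0,0,0,0,0,0,0], "claw": [0,0,0,0,0,0,0,0]}}

```text
t: 7.98
eef_pos: [0.4527, 0.3068, 0.15]
tool_rot: [0.0, 0.999, -0.051, 0.0]
contact_force: [0.7, -0.5, 0.9]
gripper_width: 0.003
grasp_force: 0.0
```

Call:
{"op": "send_rows", "data": {"slide": [[0,0,6],[0,0,18],[0,0,32],[0,0,46],[0,0,56],[0,0,62],[0,0,64],[0,0,64]], "roll": [0,0,0,0,0,0,0,0], "claw": [0,0,0,0,0,0,0,0]}}

```text
t: 8.65
eef_pos: [0.4521, 0.3069, 0.0853]
tool_rot: [0.0, 0.999, -0.051, -0.0]
contact_force: [-0.1, 0.9, -0.2]
gripper_width: 0.001
grasp_force: 0.0
```

```bash
python3 -c "
from h import *
delta((.453,.306,.085),-5.8)"
```

```text
t 8.65 tcp [0.4521 0.3069 0.0853] yaw -5.84 F [-0.1  0.9 -0.2] tilt [-9.e-04 -7.e-04 -1.e+00]
slide [1.  0.8 0.3] roll -0.0
```

Call:
{"op": "send_rows", "data": {"slide": [[0,0,0],[0,0,0],[0,0,0],[0,0,0],[0,0,0],[0,0,0],[0,0,0],[0,0,0]], "roll": [0,0,0,0,0,0,0,0], "claw": [0,0,0,0,0,0,0,0]}}

```text
t: 9.32
eef_pos: [0.4523, 0.3072, 0.0861]
tool_rot: [-0.0, 0.999, -0.051, 0.0]
contact_force: [-0.9, 0.3, -0.6]
gripper_width: 0.001
grasp_force: 0.0
```

Call:
{"op": "send_rows", "data": {"slide": [[0,0,0],[0,0,0],[0,0,0],[0,0,0],[0,0,0],[0,0,0],[0,0,0],[0,0,0]], "roll": [0,0,0,0,0,0,0,0], "claw": [0,0,0,0,0,0,0,0]}}

```text
t: 9.98
eef_pos: [0.4522, 0.3072, 0.086]
tool_rot: [0.0, 0.999, -0.051, 0.0]
contact_force: [-0.2, 0.6, 0.2]
gripper_width: -0.005
grasp_force: 0.0
```

Call:
{"op": "send_rows", "data": {"slide": [[0,0,0],[0,0,0],[0,0,0],[0,0,0],[0,0,-8],[0,0,-24],[0,0,-44],[0,0,-65]], "roll": [0,0,0,0,0,0,0,0], "claw": [0,0,0,0,0,0,0,0]}}

```text
t: 10.65
eef_pos: [0.4518, 0.307, 0.1518]
tool_rot: [0.0, 0.999, -0.051, -0.0]
contact_force: [0.4, 0.7, 0.1]
gripper_width: -0.001
grasp_force: 0.0
```

Call:
{"op": "send_rows", "data": {"slide": [[1,8,0],[4,28,0],[7,56,0],[11,86,0],[15,118,0],[19,150,0],[23,182,0],[27,214,0]], "roll": [0,0,0,0,0,0,0,0], "claw": [0,0,0,0,0,0,0,0]}}

```text
t: 11.32
eef_pos: [0.457, 0.0897, 0.1512]
tool_rot: [0.0, 0.999, -0.051, 0.0]
contact_force: [0.4, 0.2, -0.4]
gripper_width: 0.001
grasp_force: 0.0
```

Call:
{"op": "send_rows", "data": {"slide": [[4,32,0],[8,64,0],[12,96,0],[16,128,0],[20,160,0],[24,190,0],[27,214,0],[29,230,0]], "roll": [0,0,0,0,0,0,0,0], "claw": [0,0,0,0,0,0,0,0]}}

```text
t: 11.98
eef_pos: [0.4622, -0.1434, 0.1511]
tool_rot: [0.0, 0.999, -0.052, 0.0]
contact_force: [0.4, -0.1, -1.2]
gripper_width: 0.003
grasp_force: 0.0
```

```bash
python3 -c "
from h import *
for i in range(4): bot.read_camera('wrist')
m=bot.camera_model('wrist');im=bot.read_camera('wrist');cv2.imwrite('pics/w4.png',im[:,:,::-1])
for p in [(.467,-.104,.038),(.463,-.150,.02)]:print(proj(m,p))
delta((.463,-.150,.150),-5.8)"
```

```text
[225.44795045 204.95719039]
[292.52349621 196.22202319]
t 12.23 tcp [ 0.4627 -0.1393  0.151 ] yaw -5.78 F [ 0.8 -1.1 -0. ] tilt [-1.e-04  6.e-04 -1.e+00]
slide [ 1.3 10.7  1. ] roll 0.0
```

View pics/w4.png

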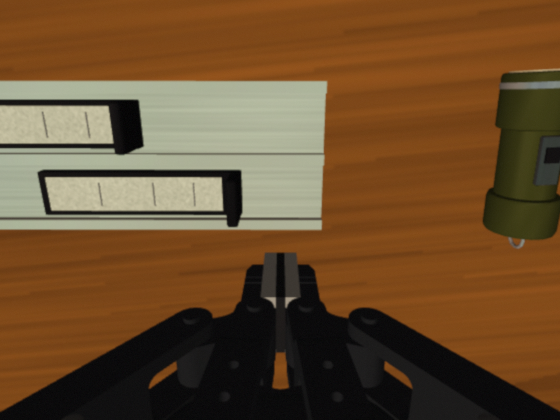

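The near tab's top is at about (230,205), as predicted, and the descent spot behind it is clear. I lower the fingers there and then push toward the left along the bay.

Call:
{"op": "send_rows", "data": {"slide": [[0,5,4],[1,10,16],[1,11,34],[1,11,54],[1,11,74],[1,11,92],[1,11,106],[1,11,112]], "roll": [0,0,0,0,0,0,0,0], "claw": [0,0,0,0,0,0,0,0]}}

```text
t: 12.9
eef_pos: [0.4617, -0.15, 0.0371]
tool_rot: [-0.0, 0.999, -0.05, -0.001]
contact_force: [-0.7, 0.6, 0.2]
gripper_width: -0.003
grasp_force: 0.0
```

Call:
{"op": "send_rows", "data": {"slide": [[0,-3,0],[0,-6,0],[0,-10,0],[0,-14,0],[0,-18,0],[0,-22,0],[0,-26,0],[0,-30,0]], "roll": [0,0,0,0,0,0,0,0], "claw": [0,0,0,0,0,0,0,0]}}

```text
t: 13.57
eef_pos: [0.466, -0.1211, 0.0393]
tool_rot: [0.0, 0.999, -0.051, 0.0]
contact_force: [0.4, -1.0, 0.9]
gripper_width: 0.001
grasp_force: 0.6
```

Call:
{"op": "send_rows", "data": {"slide": [[0,-4,0],[0,-8,0],[0,-12,0],[0,-16,0],[0,-20,0],[0,-24,0],[0,-28,0],[0,-32,0]], "roll": [0,0,0,0,0,0,0,0], "claw": [0,0,0,0,0,0,0,0]}}

```text
t: 14.23
eef_pos: [0.4692, -0.0892, 0.039]
tool_rot: [0.0, 0.999, -0.051, 0.0]
contact_force: [0.2, -0.6, 1.0]
gripper_width: 0.003
grasp_force: 0.6
```

```bash
python3 -c "
from h import *
delta((.478,0.003,.039),-5.8)
m=bot.camera_model('wrist');im=bot.read_camera('wrist');cv2.imwrite('pics/w5.png',im[:,:,::-1])"
```

```text
t 14.23 tcp [ 0.4692 -0.0892  0.039 ] yaw -5.82 F [ 0.2 -0.6  1. ] tilt [ 2.e-04 -0.e+00 -1.e+00]
slide [ -0.6 -92.6   0. ] roll -0.0
```

View pics/w5.png

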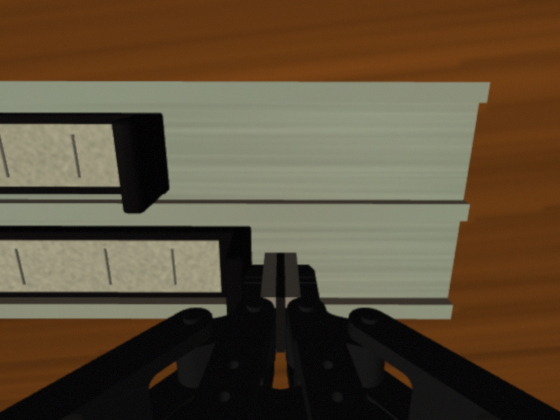

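The fingers are at the near tab's right face (about (245,265)) and pushing, with the far holder untouched. I continue.

Call:
{"op": "send_rows", "data": {"slide": [[0,-5,0],[0,-10,0],[0,-15,0],[0,-20,0],[0,-25,0],[0,-30,0],[0,-35,0],[0,-39,0]], "roll": [0,0,0,0,0,0,0,0], "claw": [0,0,0,0,0,0,0,0]}}

```text
t: 14.95
eef_pos: [0.4731, -0.0501, 0.039]
tool_rot: [-0.0, 0.999, -0.051, 0.0]
contact_force: [1.2, -2.2, 0.2]
gripper_width: -0.002
grasp_force: 0.6
```

Call:
{"op": "send_rows", "data": {"slide": [[0,-2,0],[0,-4,0],[0,-6,0],[0,-8,0],[0,-10,0],[0,-12,0],[0,-14,0],[0,-16,0]], "roll": [0,0,0,0,0,0,0,0], "claw": [0,0,0,0,0,0,0,0]}}

```text
t: 15.62
eef_pos: [0.4746, -0.0347, 0.039]
tool_rot: [0.0, 0.999, -0.051, 0.0]
contact_force: [0.7, -1.7, 0.5]
gripper_width: -0.003
grasp_force: 0.5
```

Call:
{"op": "send_rows", "data": {"slide": [[0,-1,0],[0,-2,0],[0,-3,0],[0,-4,0],[0,-5,0],[0,-6,0],[0,-7,0],[0,-8,0]], "roll": [0,0,0,0,0,0,0,0], "claw": [0,0,0,0,0,0,0,0]}}

```text
t: 16.28
eef_pos: [0.4755, -0.0268, 0.039]
tool_rot: [0.0, 0.999, -0.051, 0.0]
contact_force: [0.1, -1.5, -0.6]
gripper_width: 0.005
grasp_force: 0.5
```

Call:
{"op": "send_rows", "data": {"slide": [[0,-1,0],[0,-2,0],[0,-3,0],[0,-4,0],[0,-5,0],[0,-6,0],[0,-7,0],[0,-8,0]], "roll": [0,0,0,0,0,0,0,0], "claw": [0,0,0,0,0,0,0,0]}}

```text
t: 16.95
eef_pos: [0.4757, -0.0237, 0.0391]
tool_rot: [0.002, 0.999, -0.053, -0.001]
contact_force: [-0.1, -17.8, 2.9]
gripper_width: -0.001
grasp_force: 9.1
```

The force rose to 18 N while the tool stood still, so the holder is against the stop. I back off and rise.

Call:
{"op": "send_rows", "data": {"slide": [[0,2,0],[0,4,0],[0,8,0],[0,14,0],[0,20,0],[0,26,0],[0,32,0],[0,36,0]], "roll": [0,0,0,0,0,0,0,0], "claw": [0,0,0,0,0,0,0,0]}}

```text
t: 17.62
eef_pos: [0.4724, -0.0557, 0.039]
tool_rot: [0.0, 0.999, -0.051, -0.0]
contact_force: [0.3, 0.4, -0.4]
gripper_width: 0.002
grasp_force: 0.0
```

Call:
{"op": "send_rows", "data": {"slide": [[0,0,-6],[0,0,-20],[0,0,-40],[0,0,-62],[0,0,-86],[0,0,-110],[0,0,-135],[0,0,-160]], "roll": [0,0,0,0,0,0,0,0], "claw": [0,0,0,0,0,0,0,0]}}

```text
t: 18.28
eef_pos: [0.4722, -0.0544, 0.2007]
tool_rot: [-0.0, 0.999, -0.051, 0.0]
contact_force: [1.3, -0.3, 0.1]
gripper_width: -0.003
grasp_force: 0.0
```

Call:
{"op": "send_rows", "data": {"slide": [[0,5,0],[0,15,0],[0,30,0],[0,45,0],[0,55,0],[0,60,0],[0,60,0],[0,60,0]], "roll": [0,0,0,0,0,0,0,0], "claw": [0,0,0,0,0,0,0,0]}}

```text
t: 18.95
eef_pos: [0.4663, -0.1142, 0.1986]
tool_rot: [-0.0, 0.999, -0.051, -0.0]
contact_force: [-0.3, 0.6, -0.1]
gripper_width: 0.002
grasp_force: 0.0
```

```bash
python3 -c "
from h import *
for i in range(4): bot.read_camera('wrist')
delta((.47,-.1,.2))
im=bot.read_camera('scene');a=cv2.resize(im[130:300,180:440],(780,510));cv2.imwrite('pics/s2.png',a[:,:,::-1])"
```

```text
t 19.15 tcp [ 0.4666 -0.1136  0.1989] yaw -5.74 F [-0.1  0.1  0.4] tilt [-1.e-04  3.e-04 -1.e+00]
slide [  2.  -13.9  -1.1] roll None
```

View pics/s2.png

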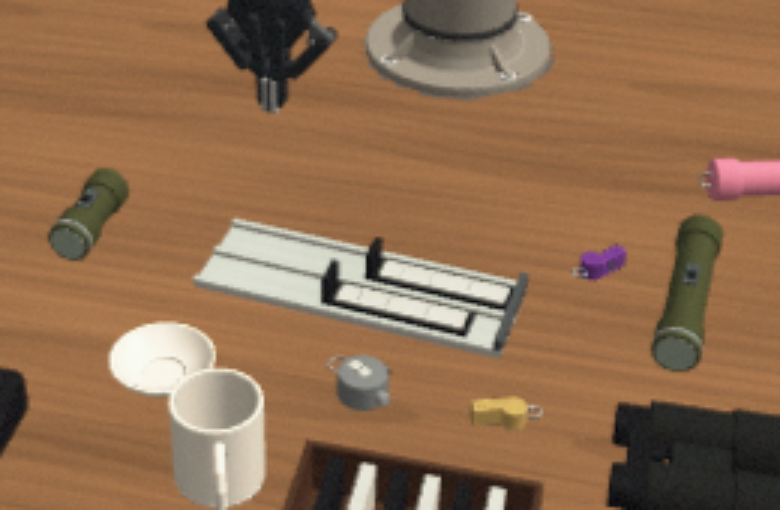

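The near holder's left end is against the stop at (515,290), its tab is at (373,258), everything else is in place, and the gripper is clear.

```bash
python3 -c "
from station import bot
print(bot.hand_in())"
```

```text
the job is handed in; nothing more can be done
None
```

I pointed at the lying brass whistle and then the long torch, pushed the near strip holder to its left stop, and handed the job in at about 19 s with the arm clear and nothing else disturbed.

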